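# Screw down the veneer press on a kick-tail mould

## Robot

A 6-joint arm with a two-finger parallel gripper is mounted at the origin on the work surface. World frame = base frame: x ahead of the robot, y to its left, z up, the work surface at z = 0. Lengths are in m, angles in rad, forces in N, time in s.
With the tool pointing down it reaches from about 0.275 to 0.75 m from the base axis. Payload 10.2 kg.
Tool frame: the origin (TCP) lies midway between the tips of the shut fingers; the grasp point (between the pads) lies 19 mm behind it (env.hold_point_z is the distance from the TCP to the grasp point, in m); z points along the fingers, y is the line along which they close (so a half turn about z gives the same grasp; the last joint's range is limited). The gripper opens to 85 mm and grips with 20 to 120 N. Pads are 22 mm wide; open, the fingers measure 114 mm over their backs; the gripper's body (76 mm by 85 mm) begins 54 mm behind the grasp point. The pads swing forward as they close: fully open they stand 13 mm farther back than shut.
Start: joints at [1.034, 0.313, 1.498, -0, 1.331, -0.223], TCP at [0.162, 0.499, 0.231] pointing down, gripper open.
Joint ranges: [-2.94, 2.94], [-0.97, 2.17], [0.19, 2.56], [-1.23, 4.37], [0.02, 3.11], [-2.88, 2.88]. Speed limits (rad/s): [2.39, 2.39, 3.01, 3.14, 3.14, 3.14].

## Interface

Orientations are given as a unit quaternion [x, y, z, w].
In Python, from bench import env, kinematics, monitor, eyes, job gives the robot as it stands. The module is installed in compiled form; this text tells all that it offers. Calls block until the motion is done:
- env.reach(position, orientation): joint-space move of the TCP to a pose.
- env.movel(position, velocity=0.15, frame=None, guard=None): straight line of the TCP; frame=None keeps the orientation; velocity is the mean speed in m/s. With guard (N) it stops when the force on the tool has changed by that much, and returns True; else False.
- env.set_joints(angles): joint-space move.
- env.release() and env.close_gripper(effort=None): open the fingers fully, or close them until they stop; effort is the grip in N (None keeps the last).
- env.hold(seconds).
- kinematics.ik(position, orientation): joint angles nearest the present ones, or None.
- monitor.sense(): the state.
- eyes.grab_frame(name): name is "side" or "top" or "wrist"; returns a dict with "frame" (420x560x3 uint8, red, green, blue), "mtx" (3x3 intrinsics, pixels), "view" (4x4, takes a point from world to camera coordinates). Camera axes: x right, y down, z forward; pixel columns grow to the right and rows downward; lengths in m; the calibration is good to about 2 mm. The wrist camera is an equidistant fisheye: a pixel r from the principal point sees the ray r / f radians off the axis. A picture is of the moment at which its call begins. There is no depth.
A pose or a line that the arm cannot do raises env.MotionError and nothing moves.
- job.hand_in(): hands the job in; it is judged then, once.
The state is a dict: "clock": time; "joints": joint angles; "qvel": joint speeds; "joint_efforts": joint torques, N m; "position": TCP position; "ee_rot": TCP orientation; "contact_force": force on the tool from outside, world axes, zero at the start; "ft_torque": the same for the moment, N m; "finger_gap": opening from 0.0 (shut) to 1.0 (fully open); "gripper_force": force on a finger pad.
Only numpy, scipy, OpenCV 4.12 (cv2) and the standard library are available. Lean on these libraries where they do the work, as an engineer would, in place of code of your own. Each camera call takes 0.05 s, during which the arm holds its last target. There are 200 camera calls.

## Task

The glued-up mould pack lies in the veneer press. Close the press on it: with a fingertip against the arms of the handwheel, push the wheel round clockwise, seen from above, until the pressing plate has come down and bears firmly on the pack, but do not crush it; then leave the wheel. Only push the arms, never pinch the wheel, and do not shift the pack or disturb the tools and parts lying about.

Things in the scene. Friction and masses are not known exactly. Their poses are not given: they have to be found in the camera images.
- press: Green bench-top veneer press, fixed, bed 280 x 370 mm, bed top 40 mm up. Origin: centre of the underside, on the screw's axis; z up, y from pillar to pillar. Pillars at y = -155 and 155 mm carry a crosshead 62 mm (x) by 360 mm, top 220 mm up; pillar nuts reach 238 mm, the screw nut in its middle (radius 34 mm) 231 mm.
- wheel_hub (a point): Centre of the handwheel on top of the screw: dark hub (radius 26 mm, 18 mm up and down, cap nut to 30 mm up) with four level steel arms 12 mm thick along this frame's x, -x, y, -y at this point's height, each with a black end ball. No rim. z up. 290 mm above the bench at handwheel = 0; it sinks 10 mm a turn with the screw, to about 270 mm when shut.
- wheel_ball (a point): Centre of the black ball (radius 15 mm) on the arm along the hub frame's +x, 112 mm from the axis. All four arms and balls look alike. A wheel pushed tight springs back when let go, little after a push of 10 N at 70 mm, 0.6 rad after 16 N, and then stays tight.
- handwheel (a joint): Angle of the wheel, rad, grows clockwise from above and lowers the plate 1.59 mm a rad; the plate meets the pack at about 12.6. The free screw takes 0.32 N m (4.5 N pushed 70 mm from the axis) and stays where left. Once the plate bears, the push rises over 0.4 rad to some 10 N at 70 mm: firm (250 N on the pack). 16 N is still fine; over 25 N crushes.
- plate: Pressing plate of the press: dark iron, with a cork facing that gives about 1 mm when tight, 150 x 200 x 20 mm, on the lower end of the screw. Origin: centre of its underside, on the axis; z up. It only moves up and down, driven by the wheel.
- mould_pack: Loose wooden mould pack on the press bed, under the plate: two curved brown mould halves with coloured veneers between them, 150 (x) x 220 (y) x 80 mm high, about 1.9 kg. Origin: centre of its underside; its flat top is 80 mm above that, 120 mm above the bench.
- spanner: Bystander: steel spanner 170 mm long, lying on the press bed in front of the pack. Origin: centre of its underside.
- glue_bottle: Bystander: white glue bottle with yellow label and orange nozzle, radius 34 mm, 190 mm high, beside the press. Origin: centre of its underside.
- tape_measure: Bystander: yellow tape measure, 70 x 36 x 68 mm. Origin: centre of its underside.
- truck: Bystander: aluminium skateboard truck, axle 200 mm long, 55 mm high. Origin: centre of its underside.
- urethane_wheel: Bystander: orange skateboard wheel lying flat, radius 27 mm, 34 mm high. Origin: centre of its underside.
- sander: Bystander: red round sander on a black pad of radius 62 mm, 134 mm high. Origin: centre of its underside.
- bar_clamp: Bystander: red bar clamp with a wooden handle, lying flat, bar 300 mm long. Origin: middle of the bar, on the bench.

How it is judged:
By the outcome, as a careful person would: the job done as asked, in the order asked, and still so for the second after the job is handed in, with the robot touching nothing.
It also fails if it takes over 72 s, if anything falls off the work surface, if the arm or the gripper's body presses on something with over 40 N, if the wrist force passes 120 N, or if a joint passes its speed limit or range.

## Working session

There is one attempt and no reset: what is moved stays moved. The work goes in short steps, each a Python script; the robot and the scene stay as the last script left them, time stands still between calls to the robot, and variables do not carry over. Pictures are saved under pics/ and viewed, at most 10 in all, crops included, and the job is handed in when it is done.

```bash
mkdir -p pics; python3 - <<'E'
from bench import env, kinematics, monitor, eyes, job
import cv2,numpy as np
for n in("side","top"):
    d=eyes.grab_frame(n); cv2.imwrite(f"pics/{n}0.png",d["frame"][:,:,::-1]); np.savez(f"{n}0.npz",**d)
    print(n,d["mtx"].tolist(),np.round(d["view"],4).tolist())
s=monitor.sense();print(s)
E
```

```text
side [[383.35335426232893, 0.0, 275.1288607752922], [0.0, 383.35335426232893, 210.185403764349], [0.0, 0.0, 1.0]] [[-0.9859, -0.1669, -0.0134, 0.5901], [-0.0922, 0.6082, -0.7884, 0.1943], [0.1397, -0.776, -0.615, 1.2041], [0.0, 0.0, 0.0, 1.0]]
top [[508.3903364935763, 0.0, 273.2402278520651], [0.0, 508.3903364935763, 211.81663252871127], [0.0, 0.0, 1.0]] [[0.0003, -1.0, 0.0005, 0.0287], [-0.9987, -0.0004, -0.0501, 0.5728], [0.0501, -0.0005, -0.9987, 1.569], [0.0, 0.0, 0.0, 1.0]]
{'clock': 0.1, 'joints': array([ 1.03361009e+00,  3.13405524e-01,  1.49833014e+00, -4.24310680e-05,
        1.33101126e+00, -2.23390378e-01]), 'qvel': array([ 9.10037975e-05, -1.26330849e-03, -1.32494141e-03, -1.46284894e-03,
       -1.58638584e-03, -4.51237559e-04]), 'joint_efforts': array([ 1.13845585e-03, -4.12900114e+01, -2.60147846e+01, -2.21429186e-04,
        2.93287289e-03, -1.46463279e-06]), 'position': array([0.16195251, 0.49916167, 0.23079809]), 'ee_rot': array([ 1.56249981e-01,  9.87717373e-01, -5.43550670e-04, -1.95091779e-04]), 'contact_force': array([ 0.08137795, -1.15020143,  0.32636703]), 'ft_torque': array([-0.05038624,  0.03077179,  0.00191554]), 'gripper_force': 0.0, 'finger_gap': 0.9964902825286855}
```

View pics/side0.png

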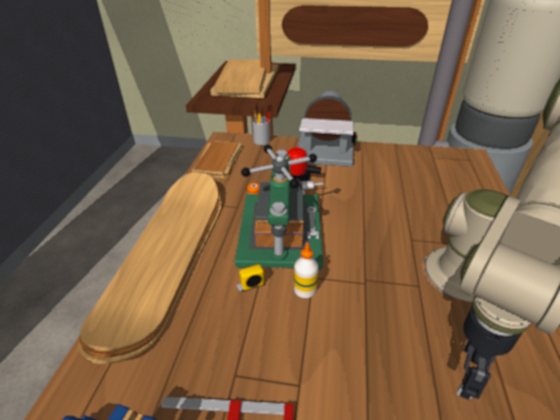

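View pics/top0.png

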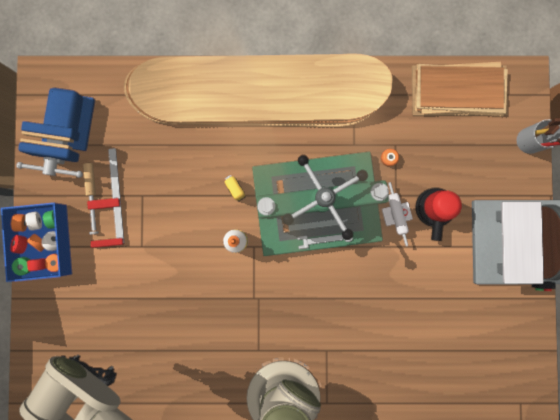

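The side view shows the press centred near (280,205), with the wheel above it at about (280,160). The top view shows the hub at about (326,197) and the balls at about (303,160), (362,176), (347,234) and (286,220). Next I'll refine these positions and check reach around the circle.

```bash
cat > h.py <<'E'
import numpy as np,cv2
def ray(d,uv):
    K,V=d["mtx"],d["view"];R,t=V[:3,:3],V[:3,3]
    return -R.T@t, R.T@np.linalg.solve(K,[uv[0],uv[1],1.])
def onz(d,uv,z):
    o,r=ray(d,uv);return o+r*(z-o[2])/r[2]
def proj(d,p):
    c=d["view"][:3,:3]@p+d["view"][:3,3];q=d["mtx"]@c;return q[:2]/q[2]
E
python3 - <<'E'
from h import *
from bench import env,kinematics,monitor
d=np.load("top0.npz");s=np.load("side0.npz")
g=d["frame"].max(2)
B=[]
for u,v in[(303,160),(362,176),(347,234),(286,220)]:
    m=(g[v-9:v+10,u-9:u+10]<60).astype(np.uint8)
    n,l,st,c=cv2.connectedComponentsWithStats(m)
    k=1+np.argmax(st[1:,4]);uv=c[k]+[u-9,v-9];B.append(uv);print(uv,st[k])
for z in(.29,.28,.27):
    P=np.array([onz(d,b,z) for b in B]);h=P.mean(0)
    print(z,h,np.linalg.norm((P-h)[:,:2],axis=1),np.degrees(np.arctan2(*(P-h)[:,1::-1].T)))
    print("side",[np.round(proj(s,p),1).tolist() for p in P],proj(s,h))
print("pillars",onz(d,(267,206),.238),onz(d,(380,191),.238))
P=np.array([onz(d,b,.29) for b in B]);h=P.mean(0)
for yaw in(0,np.pi/4,np.pi/2,-np.pi/4):
    q=[np.cos(yaw/2),np.sin(yaw/2),0,0]
    print(yaw,[None if (j:=kinematics.ik([h[0]+.07*np.cos(a),h[1]+.07*np.sin(a),.25],q)) is None else np.round(j,2).tolist() for a in np.arange(0,6.28,1.57)])
sc=cv2.resize(s["frame"][130:290,220:350],None,fx=4.5,fy=3.75*1.0,interpolation=cv2.INTER_CUBIC)
cv2.imwrite("pics/c1.png",sc[:,:,::-1])
E
```

```text
[302.63235294 160.        ] [ 4  5 10  9 68]Traceback (most recent call last):
  File "<stdin>", line 9, in <module>
    return _wrapfunc(a, 'argmax', axis=axis, out=out, **kwds)
    return bound(*args, **kwds)
ValueError: attempt to get argmax of an empty sequence
```

```bash
python3 - <<'E'
from h import *
d=np.load("top0.npz");s=np.load("side0.npz")
a=cv2.resize(d["frame"][140:255,250:400],(480,368),interpolation=cv2.INTER_CUBIC)
b=cv2.resize(s["frame"][140:255,230:330],(320,368),interpolation=cv2.INTER_CUBIC)
cv2.imwrite("pics/c2.png",np.hstack([a,b])[:,:,::-1])
E
```

```text
(no output)
```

View pics/c2.png

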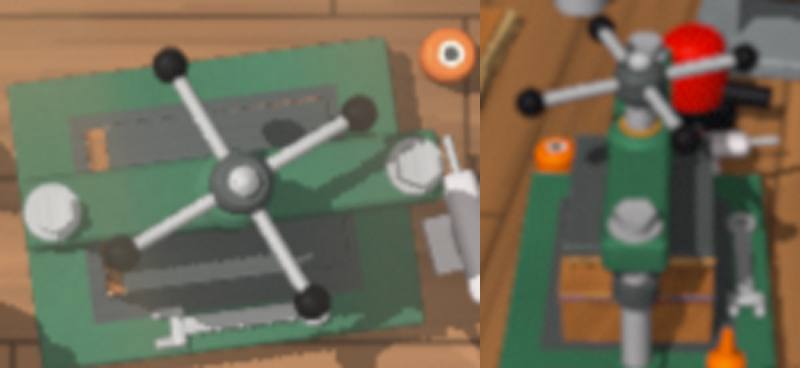

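The crop shows the balls in the top view at (303.1,160.3), (361.9,175), (347.5,234.1) and (287.8,218.4). In the side view they are at (268,148.8), (312.5,157.8), (294.4,183.1) and (245.6,171.9).

```bash
python3 - <<'E'
from h import *
from bench import env,kinematics,monitor
d=np.load("top0.npz");s=np.load("side0.npz")
B=[(303.1,160.3),(361.9,175),(347.5,234.1),(287.8,218.4)]
for z in(.295,.29,.28,.27):
    P=np.array([onz(d,b,z) for b in B]);h=P.mean(0)
    print(z,h,np.linalg.norm((P-h)[:,:2],axis=1),np.degrees(np.arctan2(*(P-h)[:,1::-1].T)))
    print("side",[np.round(proj(s,p),1).tolist() for p in P])
print("pillars",onz(d,(266,206),.238),onz(d,(380,191.5),.238))
P=np.array([onz(d,b,.29) for b in B]);h=P.mean(0)
for yaw in(0,np.pi/4,np.pi/2,-np.pi/4):
    q=[np.cos(yaw/2),np.sin(yaw/2),0,0]
    for zz in (.25,.4): print(yaw,[None if (j:=kinematics.ik([h[0]+.07*np.cos(a),h[1]+.07*np.sin(a),zz],q)) is None else np.round(j,2).tolist() for a in np.arange(0,6.28,1.57)])
E
```

```text
0.295 [ 0.59720369 -0.1039029   0.295     ] [0.10980818 0.11044638 0.11109836 0.11054344] [  30.74552321  -59.29412373 -149.20876352  120.03719918]
side [[246.0, 166.7], [267.6, 143.9], [312.4, 152.8], [293.6, 177.8]]
0.29 [ 0.59760246 -0.10441636  0.29      ] [0.11023028 0.11087093 0.11152542 0.11096837] [  30.74552321  -59.29412373 -149.20876352  120.03719918]
side [[245.9, 168.1], [267.5, 145.1], [312.3, 154.1], [293.5, 179.3]]
0.28 [ 0.59840001 -0.10544329  0.28      ] [0.11107448 0.11172004 0.11237954 0.11181822] [  30.74552321  -59.29412373 -149.20876352  120.03719918]
side [[245.7, 170.8], [267.3, 147.5], [312.2, 156.6], [293.4, 182.1]]
0.27 [ 0.59919755 -0.10647022  0.27      ] [0.11191868 0.11256915 0.11323366 0.11266807] [  30.74552321  -59.29412373 -149.20876352  120.03719918]
side [[245.4, 173.4], [267.1, 149.8], [312.1, 159.1], [293.2, 184.9]]
pillars [0.57716696 0.04842584 0.238     ] [ 0.61620622 -0.2570122   0.238     ]
0 [[-0.33, 0.66, 0.92, -0.0, 1.56, 1.24], [-0.25, 0.47, 1.23, -0.0, 1.45, 1.32], [-0.41, 0.33, 1.43, -0.0, 1.39, 1.16], [-0.47, 0.52, 1.14, -0.0, 1.48
[... 529 characters left out ...]
7948966 [[-0.33, 0.66, 0.92, -0.0, 1.56, -0.33], [-0.25, 0.47, 1.23, -0.0, 1.45, -0.25], [-0.41, 0.33, 1.43, -0.0, 1.39, -0.41], [-0.47, 0.52, 1.14, -0.0, 1.48, -0.47]]
1.5707963267948966 [[-0.33, 0.71, 0.46, -0.0, 1.97, -0.33], [-0.25, 0.45, 0.87, -0.0, 1.82, -0.25], [-0.41, 0.29, 1.09, -0.0, 1.75, -0.41], [-0.47, 0.52, 0.77, -0.0, 1.85, -0.47]]
-0.7853981633974483 [[-0.33, 0.66, 0.92, -0.0, 1.56, 2.03], [-0.25, 0.47, 1.23, -0.0, 1.45, 2.1], [-0.41, 0.33, 1.43, -0.0, 1.39, 1.94], [-0.47, 0.52, 1.14, -0.0, 1.48, 1.88]]
-0.7853981633974483 [[-0.33, 0.71, 0.46, -0.0, 1.97, 2.03], [-0.25, 0.45, 0.87, -0.0, 1.82, 2.1], [-0.41, 0.29, 1.09, -0.0, 1.75, 1.94], [-0.47, 0.52, 0.77, -0.0, 1.85, 1.88]]
```

```bash
cat > w.py <<'E'
from h import *
from bench import env,kinematics,monitor,eyes,job
H=np.array([.599,-.105]);R=.07;Z=.255
Q=[2**-.5,2**-.5,0,0]
def pt(a,z=Z,r=R): return [H[0]+r*np.cos(a),H[1]+r*np.sin(a),z]
def ft(a,b):
    f=monitor.sense()["contact_force"]-b
    t=np.array([np.sin(a),-np.cos(a)])   # clockwise
    return -f[:2]@t, f
E
python3 - <<'E'
from w import *
env.close_gripper(20)
p=monitor.sense()["position"]; env.movel([p[0],p[1],.40],.25)
a0=np.radians(75.7)
env.reach(pt(a0,.40),Q)
d=eyes.grab_frame("wrist");cv2.imwrite("pics/w0.png",d["frame"][:,:,::-1])
print("guard",env.movel(pt(a0),.1,guard=6)); env.hold(.3)
b=monitor.sense()["contact_force"];np.save("bias.npy",b)
s=monitor.sense();print(s["clock"],s["position"],b,s["finger_gap"])
for n in("side","top"):
    f=eyes.grab_frame(n)["frame"];np.save(n+"1.npy",f)
a=cv2.resize(np.load("top1.npy")[140:255,250:400],(480,368),interpolation=cv2.INTER_CUBIC)
c=cv2.resize(np.load("side1.npy")[120:235,230:330],(320,368),interpolation=cv2.INTER_CUBIC)
cv2.imwrite("pics/c3.png",np.hstack([a,c])[:,:,::-1])
E
```

```text
guard False
6.1333 [ 0.61633941 -0.03718798  0.25513174] [0.34549291 0.78532429 0.06437973] 0.0013892195326094363
```

View pics/w0.png

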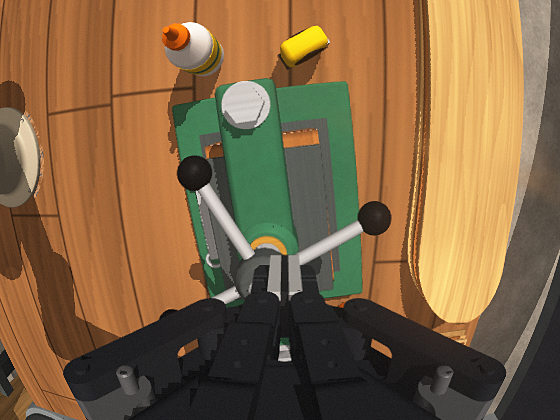

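View pics/c3.png

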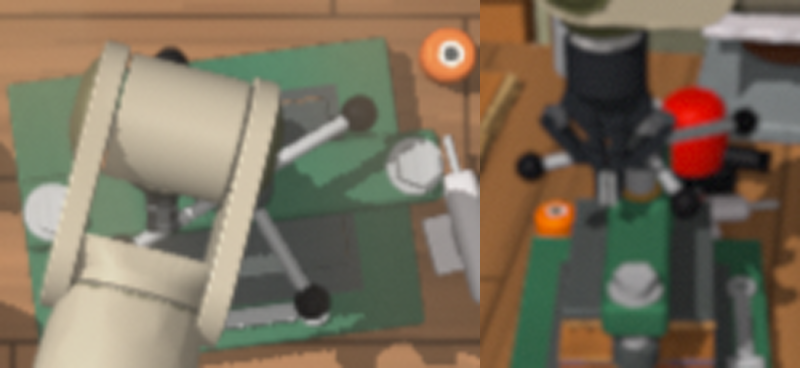

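The wrist view shows the closed fingers midway between the arms and the hub just below them. c3 shows the fingertip standing on the left of the hub (about (605,195) in the side crop), clear of the arms. Next I'll sweep with a force guard.

```bash
cat >> w.py <<'E'
R=.075
def sweep(a,step,n,tmax,z=.262,th0=None,v=.07,guard=9):
    """step clockwise; stop if torque>tmax. returns angle"""
    b=np.load("bias.npy");T=[]
    for i in range(n):
        a-=step
        zz=max(.2545,.262-.00159*max(0,(np.radians(45)-(a-np.radians(30.7))))) 
        g=env.movel(pt(a,zz,R),v,guard=guard)
        t,f=ft(a,b);T.append((round(np.degrees(a)),round(t*R,2),round(float(np.linalg.norm(f)),1)))
        if g or t*R>tmax or np.linalg.norm(f)>20: print("stop",g);break
    print(T,monitor.sense()["clock"]);np.save("a.npy",a);return a
E
python3 - <<'E'
from w import *
a=np.radians(75.7)
env.movel(pt(a,.262,.075),.07)
sweep(a,np.radians(15),9,.6)
E
```

```text
stop True
[(61, np.float64(0.01), 0.3), (46, np.float64(-0.03), 0.9), (31, np.float64(0.02), 1.1)] 7.5833
```

```bash
python3 - <<'E'
from w import *
s=monitor.sense();p=s["position"];print(p,s["contact_force"]-np.load("bias.npy"),s["ft_torque"])
e=p[:2]-H;print(np.degrees(np.arctan2(e[1],e[0])),np.hypot(*e))
b=np.load("bias.npy")
a=np.arctan2(e[1],e[0])
for i in range(6):
    a-=np.radians(3);g=env.movel(pt(a,.2605,R),.03,guard=12);t,f=ft(a,b);print(np.degrees(a),g,t,f,monitor.sense()["position"])
    if abs(t)>12:break
np.save("a.npy",a)
f=eyes.grab_frame("side")["frame"];c=cv2.resize(f[110:225,220:340],(480,460),interpolation=cv2.INTER_CUBIC)
f=eyes.grab_frame("top")["frame"];e=cv2.resize(f[140:255,255:335],(320,460),interpolation=cv2.INTER_CUBIC)
cv2.imwrite("pics/c4.png",np.hstack([c,e])[:,:,::-1])
E
```

```text
[ 0.65381715 -0.05467819  0.26034706] [-0.49174986  0.01897834 -0.98791686] [-0.01089422  0.01735442  0.00761899]
42.55174268472861 0.07441239406164937
39.55174268472861 False 1.7706710812488702 [-2.35927188  0.34802706  0.47266913] [ 0.65669887 -0.05693784  0.26046559]
36.55174268472861 False 1.2270985221986452 [-1.64078602  0.31112269  0.20604379] [ 0.6591929  -0.06021743  0.26038868]
33.551742684728616 False 1.2117928997133234 [-1.03357501  0.76860628 -1.66069327] [ 0.66155411 -0.06352521  0.26042566]
30.551742684728616 False 1.131777391841857 [-1.67753571  0.32404582 -1.44563228] [ 0.66369254 -0.06692705  0.26050271]
27.551742684728616 False 1.5997752949262896 [-1.57151845  0.98452143 -1.44833548] [ 0.6656113  -0.07038957  0.26055158]
24.551742684728612 False 1.5413097516168033 [-2.35527387  0.6185872  -1.36570201] [ 0.66732045 -0.07392639  0.26057135]
```

View pics/c4.png

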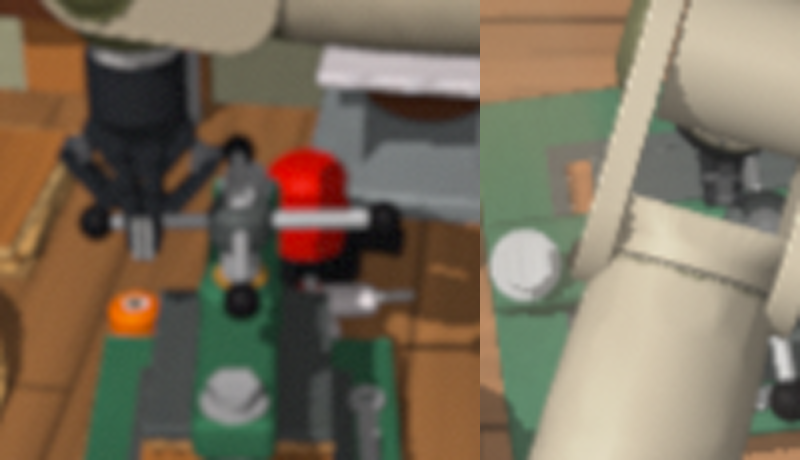

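c4 shows the fingertip pushing the arm (tip at about (143,250), arm at about row 220), and the wheel turning. The earlier stop was only the spike at contact. Continuing.

```bash
python3 - <<'E'
from w import *
sweep(float(np.load("a.npy")),np.radians(20),32,.38,v=.055,guard=13)
E
```

```text
stop False
[(5, np.float64(-0.1), 1.5), (-15, np.float64(-0.08), 1.2), (-35, np.float64(0.02), 0.9), (-55, np.float64(-0.04), 1.1), (-75, np.float64(-0.05), 0.7), (-95, np.float64(-0.08), 1.7), (-115, np.float64(0.02), 0.4), (-135, np.float64(0.04), 1.1), (-155, np.float64(0.01), 0.4), (-175, np.float64(0.07), 0.9), (-195, np.float64(0.07), 1.1), (-215, np.float64(0.2), 2.7), (-235, np.float64(0.14), 1.9), (-255, np.float64(0.03), 1.3), (-275, np.float64(0.05), 1.3), (-295, np.float64(0.01), 1.3), (-315, np.float64(-0.01), 1.0), (-335, np.float64(0.01), 1.1), (-355, np.float64(0.24), 3.5), (-375, np.float64(0.53), 7.8)] 21.9083
```

```bash
python3 - <<'E'
from w import *
a=float(np.load("a.npy"));r=np.radians;b0=np.load("bias.npy")
env.hold(.2);print("held",ft(a,b0))
a+=r(10);env.movel(pt(a,.2545),.04);env.hold(.2);print("back",ft(a,b0))
b=monitor.sense()["contact_force"]
g=env.movel(pt(a-r(30),.2545),.015,guard=11.5)
s=monitor.sense();e=s["position"][:2]-H
print(g,np.degrees(np.arctan2(e[1],e[0])),np.hypot(*e),s["position"],ft(a-r(20),b0),s["clock"])
env.hold(.2);print(ft(np.arctan2(e[1],e[0]),b0))
E
```

```text
held (np.float64(6.811746652269193), array([-0.24934677,  7.13597755,  0.63557258]))
back (np.float64(5.738716528037636), array([-0.57251339,  5.8193647 ,  0.75925273]))
True -17.26206032145196 0.06705314170450855 [ 0.6630329  -0.12489752  0.25408539] (np.float64(2.486184696122491), array([0.72817608, 2.40681481, 1.10500271])) 24.1083
(np.float64(3.0110134904607033), array([1.85875901, 2.57544499, 1.93113618]))
```

```bash
python3 - <<'E'
from w import *
f=eyes.grab_frame("side")["frame"];c=cv2.resize(f[110:260,220:340],(400,500),interpolation=cv2.INTER_CUBIC)
f=eyes.grab_frame("wrist")["frame"];e=f[60:410,80:480];e=cv2.copyMakeBorder(e,0,150,0,0,cv2.BORDER_CONSTANT)
cv2.imwrite("pics/c5.png",np.hstack([c,e])[:,:,::-1])
E
```

```text
(no output)
```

View pics/c5.png

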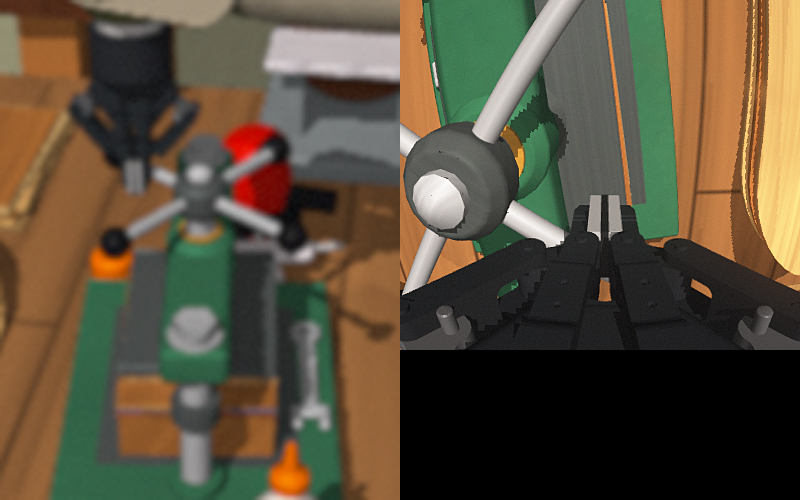

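c5 shows the finger between the arms and pressing only on the arm behind it, with the plate down close to the pack. Nothing is in the way. Next I'll advance in small steps and log the force.

```bash
python3 - <<'E'
from w import *
r=np.radians;b=np.load("bias.npy");a=r(-17.3);L=[]
env.movel(pt(a,.2545,.07),.02,guard=10)
for i in range(14):
    a-=r(1.5);g=env.movel(pt(a,.2545,.07),.02,guard=10)
    t,f=ft(a,b);L.append((round(np.degrees(a),1),g,round(t,1),np.round(f,1).tolist()))
    if g or t>9.5:break
env.hold(.1)
print(*L,sep="\n");print(ft(a,b)[0],monitor.sense()["clock"],monitor.sense()["position"]-pt(a,.2545,.07));np.save("a.npy",a)
E
```

```text
(np.float64(-18.8), False, np.float64(8.9), [3.0, 8.4, -0.6])
(np.float64(-20.3), False, np.float64(12.0), [3.9, 11.3, -0.0])
11.690037681700563 25.325 [ 0.00051685  0.00224261 -0.00018057]
```

```bash
python3 - <<'E'
from w import *
r=np.radians;b=np.load("bias.npy");a=float(np.load("a.npy"));L=[]
for i in range(12):
    a-=r(.75);g=env.movel(pt(a,.2545,.07),.015,guard=7)
    t,f=ft(a,b);p=monitor.sense()["position"];e=p[:2]-H
    L.append((round(np.degrees(a),1),g,round(t,1),round(np.degrees(np.arctan2(e[1],e[0])),1),np.round(f,1).tolist()))
    if g or t>13.2:break
print(*L,sep="\n");np.save("a.npy",a)
# ease off in steps, watching the wheel follow
L=[]
for i in range(16):
    a+=r(2);env.movel(pt(a,.2545,.07),.02)
    t,f=ft(a,b);L.append((round(np.degrees(a),1),round(t,1)))
    if t<.8:break
print(L,monitor.sense()["clock"]);np.save("a.npy",a)
E
```

```text
(np.float64(-21.0), False, np.float64(13.7), np.float64(-18.8), [3.6, 13.3, -0.7])
[(np.float64(-19.0), np.float64(7.2)), (np.float64(-17.0), np.float64(4.4)), (np.float64(-15.1), np.float64(3.2)), (np.float64(-13.1), np.float64(2.1)), (np.float64(-11.1), np.float64(1.9)), (np.float64(-9.1), np.float64(1.2)), (np.float64(-7.1), np.float64(0.3))] 27.5
```

```bash
python3 - <<'E'
from w import *
r=np.radians;b=np.load("bias.npy");a=float(np.load("a.npy"))
for d in(8,24):env.movel(pt(a+r(d),.2545,.07),.05)
print(ft(a,b))
print(env.movel(pt(a+r(24),.40,.07),.12,guard=8))
env.movel([.45,.2,.42],.2);env.hold(.5)
T=eyes.grab_frame("top")["frame"];S=eyes.grab_frame("side")["frame"]
env.hold(.5);T2=eyes.grab_frame("top")["frame"];print(np.abs(T2.astype(int)-T)[140:255,300:400].max(),monitor.sense()["clock"])
a=cv2.resize(T[140:255,230:410],(480,307),interpolation=cv2.INTER_CUBIC);a=cv2.copyMakeBorder(a,0,61,0,0,cv2.BORDER_CONSTANT)
c=cv2.resize(S[140:255,230:330],(320,368),interpolation=cv2.INTER_CUBIC)
cv2.imwrite("pics/c6.png",np.hstack([a,c])[:,:,::-1])
E
```

```text
(np.float64(-1.3466428567519837), array([ 0.31338246, -1.39565798, -0.26273883]))
False
4 32.8417
```

View pics/c6.png

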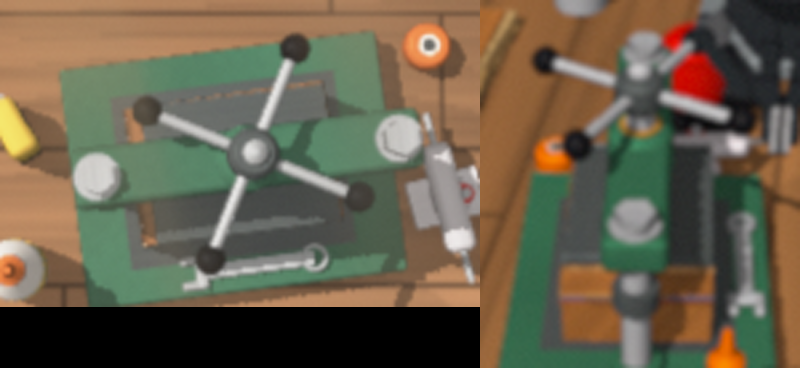

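c6 shows the wheel at rest: hub at (252,152), leading arm at about -22°, turned about 7.2 rad in all. The pack, spanner and other parts are where they were, and the robot is clear.

```bash
python3 -c "
from bench import job
print(job.hand_in())"
```

```text
the job is handed in; nothing more can be done
None
```

The job is handed in: I pushed the wheel about 7.2 rad clockwise until the plate bore on the pack, with a final push of about 13.7 N at 70 mm. One earlier guarded push may have briefly reached about 17 N, under the 25 N crush limit. The wheel sprang back about 0.2 rad and then stayed still. I did not measure the load left on the pack after that. The robot is clear, and the pack and nearby tools look undisturbed in the last pictures.

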